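# Level a hinged gauge bed with a wedge

### The job

The gauge bed in front of the robot slopes because its screw foot hangs too short. Lay the wooden wedge flat on the worktop and push it, thin end first, under the screw foot until the steel ball of the level on the bed rests centred between the two lines, then let go and leave the wedge carrying the bed. Do not drive it in so far that the ball runs to the other end of its trough, and leave the flat packer, the bearing and the label box where they are.

Things in the scene. Friction and masses are not known exactly. Their poses are not given: they have to be found in the camera images.
- wedge_center (a point): Loose plain wooden wedge, flat side down, 156 mm long, 34 mm wide, about 0.16 kg. Point: half-way along its length, mid-width, 15 mm above its underside. x points to the thin end, z up. Thin end (2 mm thick) at x = +78 mm; the top rises evenly from there to 22 mm thick at x = -42 mm (1 in 6). From x = -42 to -78 mm follows the driving head.
- wedge_head (a point): Middle of the wedge's driving head, a block 36 mm long (x), 34 mm wide (y) and 30 mm high, 15 mm above its underside; 60 mm behind the wedge's middle, same axes. It can be gripped across its width from above, or pushed on its end face.
- under_foot (a point): Point on the worktop (z = 0) vertically below the bed's screw foot, a rubber ball of 20 mm diameter. x points level to the hinge, 150 mm away: the wedge goes in along +x, its own x along this x. How far the foot is screwed out differs each time and is not measured: its lowest point is 13 to 18 mm above the worktop when the bed is level, and 10 mm lower at the start, so it hangs clear.
- lug_top (a point): Point on top of the lug that carries the screw foot, over the foot, 48 mm above the worktop when level (10 mm lower at the start); axes as the bed's. The lug is 8 mm thick, 44 mm wide and reaches 19 mm beyond the foot, away from the hinge. The foot's lock nut and stud stand up to 15 mm above it.
- frame: Grey steel frame of the gauge bed, bolted to the worktop; origin and axes as point under_foot. Under the bed the way for the wedge is free 45 mm to either side of the x axis and up to 130 mm beyond the foot.
- bed: Hinged aluminium bed with lug, screw foot and level, 150 mm wide, about 0.9 kg (differs). Origin on the hinge axis, 44 mm above the worktop, 150 mm from the foot; x points away from the foot. The level on it rises to 77 mm above the worktop. The bed rests on stops, sloping 0.065 rad down to the foot; the wedge lifts it off them (up to 6 N at the foot).
- ball (a joint): Place in m of the ball of the level, a dark steel ball, 17 mm, in a white trough along the bed: 0 = centred between the two black lines round the trough; it rolls to the low end: negative = towards the foot (foot too low; -0.025 at the start), positive = towards the hinge (foot too high). It shifts 2.57 mm per mm that the foot rises, 0.43 mm per mm that the wedge goes in under load, and settles in 1 s. The lines leave it 3 mm play to either side.
- packer_center (a point): Flat wooden packer bar, 34 x 150 x 10 mm, no taper: a bystander, leave it. Point at its centre.
- bearing: Ball bearing, 35 mm across, 11 mm high, lying on the worktop: a bystander, leave it. Origin at the centre of its underside.
- label_box: Pale carton, 62 x 92 x 35 mm: a bystander, leave it. Origin at the centre of its underside.
Things that resemble listed ones, but are neither listed nor needed, are in the scene too. There is more than one size of the part that bears wedge_center; the job needs the larger.

How it is judged (in metres and radians):
At the end, for the whole second after the job is handed in: The ball is at rest within 3 mm of the centre; the wedge lies flat on the worktop under the screw foot (foot over its sloping part) and carries the bed (value of joint ball between -0.003 and 0.003 m and velocity of joint ball between -0.003 and 0.003 m/s and contact force between bed and wedge above 0.7 N and angle between wedge_center's own z axis and vertical below 0.06 rad and height (world z) of wedge_center below 0.018 m and y of under_foot in the frame of wedge_center between -0.017 and 0.017 m and x of under_foot in the frame of wedge_center between -0.042 and 0.078 m); the robot touches nothing.
It fails at once if the ball runs to the other end of the level (more than 18 mm past centre) (value of joint ball above 0.018 m).
It fails at once if the flat packer is shifted by more than 20 mm (distance of packer_center from where it was at the start of the episode above 0.02 m).
It fails at once if the bearing is shifted by more than 20 mm (distance of bearing from where it was at the start of the episode above 0.02 m).
It fails at once if the label box is shifted by more than 20 mm (distance of label_box from where it was at the start of the episode above 0.02 m).
It also fails if it takes over 53 s, if anything falls off the work surface, if the arm or the gripper's body presses on something with over 40 N, if the wrist force passes 120 N, or if a joint passes its speed limit or range.

### The arm

A 6-joint arm with a two-finger parallel gripper is mounted at the origin on a cart in front of the work surface, level with it; the furniture and walls round the work are solid. World frame = base frame: x ahead of the robot, y to its left, z up, the work surface at z = 0. Lengths are in m, angles in degrees, forces in N, time in s.
With the tool pointing down it reaches from about 0.25 to 0.775 m from the base axis. Payload 4 kg.
Tool frame: the origin (TCP) lies between the finger pads; the fingertips stand 25 mm ahead of it and the grasp point (between the pads) lies 6 mm ahead of it (robot.tip_extent is the distance from the TCP to the fingertips, in m); z points along the fingers, y is the line along which they close (so a half turn about z gives the same grasp; the last joint's range is limited). The gripper opens to 85 mm and grips with 20 to 120 N. Pads are 22 mm wide; open, the fingers measure 114 mm over their backs; the gripper's body (76 mm by 85 mm) begins 54 mm behind the grasp point. The pads swing forward as they close: fully open they stand 13 mm farther back than shut.
Start: joints at [65.541, 4.996, 78.535, -0, 96.463, -5.907], TCP at [0.175, 0.521, 0.256] pointing down, gripper open.
Joint ranges: [-177.83, 177.83], [-43.37, 116.18], [15.69, 146.23], [-61.86, 241.86], [9.47, 152.12], [-147.06, 147.06]. Speed limits (degrees/s): [159.86, 159.86, 180, 180, 180, 180].

### API

Orientations are given as a 3x3 rotation matrix whose columns are the frame's x, y, z axes.
In Python, from station import robot gives the robot as it stands.
- The arm moves only by the tool jog_arm, never from a script. Its argument "increments" is text: rows parted by semicolons, each of 7 numbers parted by spaces: the shift along the tool's x, y, z in m, then the turn, a rotation vector about the tool's x, y, z in rad, then the opening, from 0 (shut) to 1 (fully open). In form: tx ty tz wx wy wz fingers; .... A call has exactly 5 rows; each row is the pose to reach, as a shift and turn from the pose commanded when the call began, along the tool's axes at that moment; what a row does not reach only later rows make up. A row lasts 1/10 s, in which the tool goes at most 50 mm and 8.59 degrees, less where a joint would pass 70% of its speed; a pose out of reach is approached as far as the arm can. A call with a gripper value outside its range is refused whole. The fingers move at their own pace and stop on an object; the grip force is fixed at half the most. Time passes only in rows, so rows that repeat a pose let the fingers close, or fill a call up. It gives the time, the measured TCP pose, the force, the opening and the grip force at its end, in the units of the state.
- robot.observe(): the state, without advancing time (a new reading comes with each control period).
- robot.camera(name): name is "scene" or "top" or "wrist"; returns a dict with "color" (384x512x3 uint8, red, green, blue), "fx", "fy", "cx", "cy" (pixels), "cam_to_world" (4x4, takes a point from camera to world coordinates); the wrist camera has in their place "hand_eye" (4x4, takes a point from camera to tool coordinates, whose origin is the TCP and whose axes are the flange's). Camera axes: x right, y up, looking along -z (the intrinsics and any distortion apply to the point x, -y, -z); pixel columns grow to the right and rows downward; lengths in m; the calibration is good to about 2 mm. The wrist camera is an equidistant fisheye: a pixel r from the principal point sees the ray r / f radians off the axis. A picture is of the moment at which its call begins: read the wrist's pose just before it. There is no depth.
- robot.close_job(): hands the job in; it is judged then, once.
The state is a dict: "clock": time; "q": joint angles; "joint_velocities": joint speeds; "joint_efforts": joint torques, N m; "ee_pos": TCP position; "tool_rot": TCP orientation; "force": force on the tool from outside, world axes, zero at the start; "ft_torque": the same for the moment, N m; "grip_width": finger opening in m; "grip_force": force on a finger pad.
Only numpy, scipy, OpenCV 4.12 (cv2) and the standard library are available. Lean on these libraries where they do the work, as an engineer would, in place of code of your own. Each camera call takes 0.05 s, during which the arm holds its last target. There are 200 camera calls.

## Working session

There is one attempt and no reset: what is moved stays moved. The work goes in short steps, Python scripts to look and compute and a tool call to move; the robot and the scene stay as the last step left them, time stands still between calls to the robot, and variables do not carry over. Pictures are saved under pics/ and viewed, at most 10 in all, crops included, and the job is handed in when it is done.

Besides the shell and the picture viewer there is one more tool, called after ">>>" as name(argument=value, ...) on one line, values as JSON. jog_arm: Moves the arm, as the interface text tells. Its arguments: {"type":"object","properties":{"increments":{"type":"string"}},"required":["increments"]}

```bash
mkdir -p pics; cat > h.py <<'E'
import numpy as np, cv2
from station import robot
def snap(name,fn):
    c=robot.camera(name); cv2.imwrite('pics/'+fn,c['color'][:,:,::-1]); np.savez('pics/'+fn+'.npz',**{k:v for k,v in c.items()})
    return c
def px2w(c,u,v,z):
    T=np.array(c['cam_to_world']); d=T[:3,:3]@np.array([(u-c['cx'])/c['fx'],-(v-c['cy'])/c['fy'],-1.]); o=T[:3,3]
    return o+d*(z-o[2])/d[2]
def w2px(c,p):
    T=np.array(c['cam_to_world']); q=T[:3,:3].T@(np.array(p)-T[:3,3])
    return c['cx']-c['fx']*q[0]/q[2], c['cy']+c['fy']*q[1]/q[2]
E
python3 - <<'E'
from h import *
for n in('top','scene'):
    c=snap(n,n+'1.png'); print(c['fx'],c['cx'],np.round(c['cam_to_world'],3))
print(robot.observe())
E
```

```text
480.24755810500795 248.2057366482184 [[-0.017  0.995 -0.095  0.447]
 [-1.    -0.018 -0.016  0.136]
 [-0.018  0.095  0.995  1.435]
 [ 0.     0.     0.     1.   ]]
348.9297191337153 258.80335334039086 [[ 0.642  0.418 -0.643  0.015]
 [-0.767  0.366 -0.527 -0.301]
 [ 0.015  0.831  0.556  0.552]
 [ 0.     0.     0.     1.   ]]
{'clock': 0.1, 'q': array([ 6.55410222e+01,  5.03669289e+00,  7.86175079e+01,  1.12950724e-04,
        9.64644207e+01, -5.90617003e+00]), 'joint_velocities': array([ 0.10891064, -0.07716634, -0.14233505,  0.03375043, -0.11794427,
        0.00816407]), 'joint_efforts': array([ 2.56297622e-03, -3.53012717e+01, -3.14219069e+01, -8.52996368e-05,
        7.89254671e-03, -4.88471215e-06]), 'ee_pos': array([0.1748216 , 0.52104264, 0.2552262 ]), 'tool_rot': array([[-9.48030780e-01,  3.18177470e-01, -8.58986995e-04],
       [ 3.18178556e-01,  9.48028933e-01, -1.88372583e-03],
       [ 2.14985407e-04, -2.05914131e-03, -9.99997857e-01]]), 'force': array([0.11973921, 0.03897295, 0.24253399]), 'ft_torque': array([ 0.02329324, -0.02122173, -0.01389002]), 'grip_force': 0.0, 'grip_width': 0.08526835260854652}
```

View pics/top1.png

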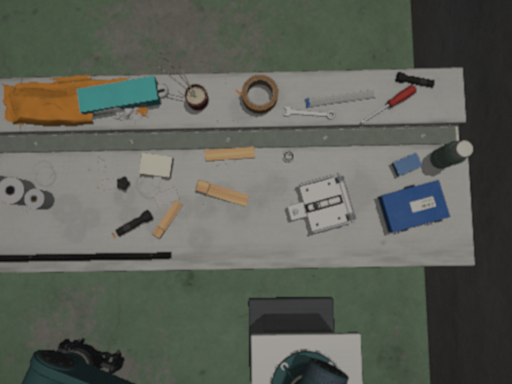

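View pics/scene1.png

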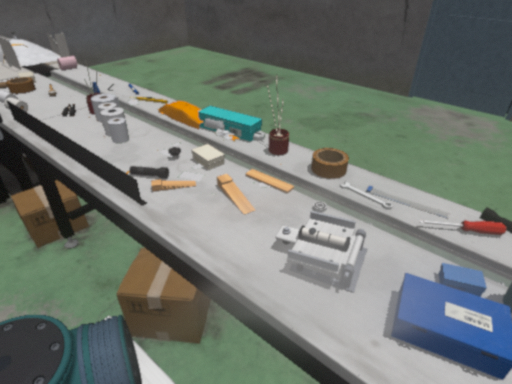

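The top view shows the large wedge from about (197,187), its head, to (247,199), its thin end. The small wedge is at (168,219), the packer at (230,154), the bearing at (288,156) and the box at (156,165). The bed is at (325,204), with its lug to the left at (296,211).

```bash
python3 - <<'E'
from h import *
im=cv2.imread('pics/top1.png')[140:250,185:365]
cv2.imwrite('pics/c1.png',cv2.resize(im,None,fx=4.4,fy=4.4,interpolation=cv2.INTER_CUBIC))
im=cv2.imread('pics/scene1.png')[160:290,200:380]
cv2.imwrite('pics/c2.png',cv2.resize(im,None,fx=4.4,fy=4.4,interpolation=cv2.INTER_CUBIC))
E
```

```text
(no output)
```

View pics/c1.png

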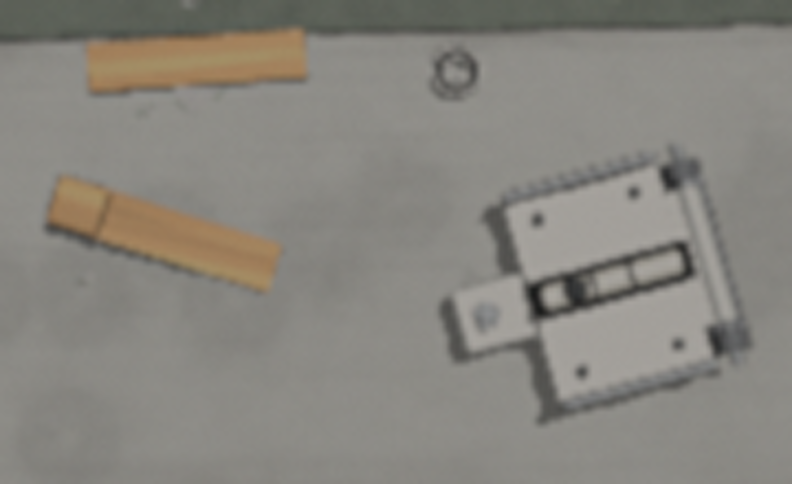

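View pics/c2.png

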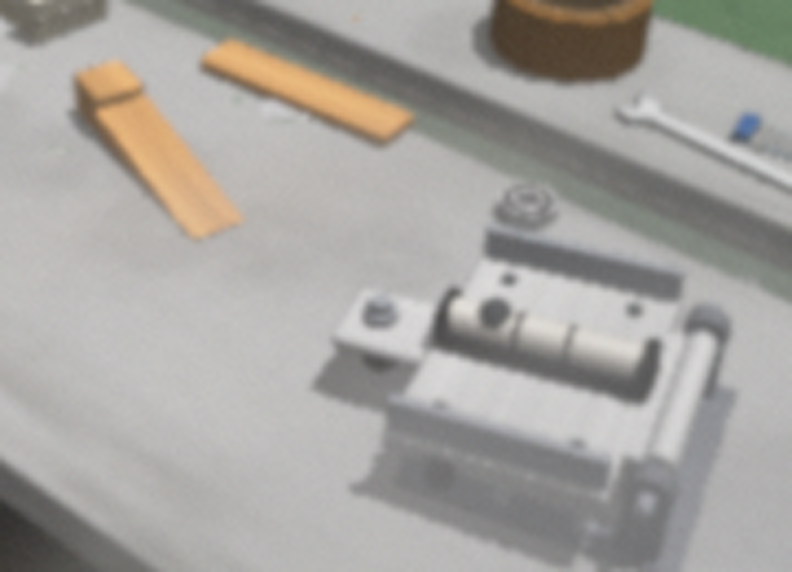

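```bash
python3 - <<'E'
from h import *
def load(f): return {k:v for k,v in np.load(f).items()}
c=load('pics/top1.png.npz'); s=load('pics/scene1.png.npz')
T=lambda x,y,z:px2w(c,185+(x+.5)/4.4-.5,140+(y+.5)/4.4-.5,z)
S=lambda x,y,z:px2w(s,200+(x+.5)/4.4-.5,160+(y+.5)/4.4-.5,z)
def sh(n,p):print(n,np.round(p,4))
hd=[T(62,176,.03),T(112,192,.03),T(98,238,.03),T(46,226,.03)]; th=(T(280,243,.002)+T(268,292,.002))/2
hb=(hd[0]+hd[3])/2; sh('head',np.mean(hd,0)); sh('thin',th); sh('back',hb); d=(th-hb)[:2]; print('len',np.linalg.norm(d),'ang',np.degrees(np.arctan2(d[1],d[0])))
sh('headS',S(110,77,.03)); sh('thinS',S(219,228,.002))
nut=T(486,317,.048); sh('nut',nut); sh('nutS',S(380,305,.05))
h=(T(683,168,.048)+T(732,342,.048))/2; sh('hinge',h); d=(h-nut)[:2]; print(np.linalg.norm(d),np.degrees(np.arctan2(d[1],d[0])))
for a,b in [((503,204),(560,403)),((662,165),(714,363)),((683,168),(732,342))]:
    e=(T(*b,.045)-T(*a,.045))[:2]; print('perp', np.degrees(np.arctan2(e[1],e[0]))+90)
for a,b in [((503,204),(662,165)),((560,403),(714,363)),((535,300),(685,262))]:
    e=(T(*b,.045)-T(*a,.045))[:2]; print('par', np.degrees(np.arctan2(e[1],e[0])))
sh('lug',[T(452,293,.037),T(465,360,.037)])
for n,p in dict(pk=T(197,61,.01),brg=T(455,70,.011)).items(): sh(n,p)
o=robot.observe(); print(np.linalg.norm(o['ee_pos'][:2]))
E
```

```text
head [0.5822 0.2926 0.03  ]
thin [0.5418 0.1637 0.002 ]
back [0.5872 0.3096 0.03  ]
len 0.15284027256253457 ang -107.2669888396813
headS [0.5871 0.2925 0.03  ]
thinS [0.5431 0.1623 0.002 ]
nut [0.5038 0.0245 0.048 ]
nutS [0.5029 0.0209 0.05  ]
hinge [ 0.5421 -0.1214  0.048 ]
0.1508566681507305 -75.29239155790414
perp -75.61079594033455
perp -77.30650145793729
perp -76.34544106176133
par -77.21960967104953
par -76.4761425633802
par -76.80091239670043
lug [[0.5205 0.0456 0.037 ]
 [0.4762 0.0381 0.037 ]]
pk [0.6833 0.2137 0.01  ]
brg [0.6735 0.0382 0.011 ]
0.5495889569579719
```

>>> jog_arm(increments="-0.046 -0.009 0.01 0 0 0.148 0.9; -0.092 -0.018 0.02 0 0 0.296 0.8; -0.138 -0.027 0.03 0 0 0.444 0.7; -0.184 -0.035 0.04 0 0 0.592 0.7; -0.23 -0.043 0.05 0 0 0.74 0.7")

```text
clock: 0.6
ee_pos: [0.3805, 0.4062, 0.2054]
tool_rot: [[-0.48, 0.877, -0.001], [0.877, 0.48, -0.0], [0.0, -0.001, -1.0]]
force: [0.3, 0.5, -0.8]
grip_width: 0.0597
grip_force: 0.0
```

```bash
cat >> h.py <<'E'
from scipy.spatial.transform import Rotation as Ro
def goal(p,yang):
    "increment from measured pose to TCP p, tool z down, tool y at yang deg"
    o=robot.observe(); R=np.array(o['tool_rot']); a=np.radians(yang)
    y=np.array([np.cos(a),np.sin(a),0]); z=np.array([0,0,-1.]); G=np.c_[np.cross(y,z),y,z]
    print('t',round(o['clock'],2),'p',np.round(o['ee_pos'],4),'F',np.round(o['force'],1),'grip',np.round(o['grip_width'],4),round(o['grip_force'],1))
    print('inc',np.round(R.T@(np.array(p)-o['ee_pos']),4),np.round(Ro.from_matrix(R.T@G).as_rotvec(),3))
E
python3 -c "
from h import *
goal([.583,.293,.12],-17.3)"
```

```text
t 0.6 p [0.3805 0.4062 0.2054] F [ 0.3  0.5 -0.8] grip 0.0597 0.0
inc [-0.1966  0.1232  0.0854] [-0.001  0.     0.803]
```

>>> jog_arm(increments="-0.039 0.025 0.017 0 0 0.148 0.7; -0.078 0.049 0.034 0 0 0.296 0.7; -0.117 0.074 0.051 0 0 0.444 0.7; -0.156 0.098 0.068 0 0 0.592 0.7; -0.196 0.123 0.085 0 0 0.74 0.7")

```text
clock: 1.1
ee_pos: [0.583, 0.2947, 0.12]
tool_rot: [[0.237, 0.972, -0.001], [0.972, -0.237, -0.0], [-0.0, -0.001, -1.0]]
force: [-0.4, 0.3, 0.9]
grip_width: 0.0599
grip_force: 0.0
```

>>> jog_arm(increments="0 0 0 0 0 0.063 0.7; 0 0 0 0 0 0.063 0.7; 0 0 0 0 0 0.063 0.7; 0 0 0 0 0 0.063 0.7; 0 0 0 0 0 0.063 0.7")

```text
clock: 1.6
ee_pos: [0.5814, 0.2969, 0.1224]
tool_rot: [[0.29, 0.957, 0.001], [0.957, -0.29, 0.001], [0.001, 0.001, -1.0]]
force: [-0.1, -0.2, 0.7]
grip_width: 0.0596
grip_force: 0.0
```

```bash
python3 - <<'E'
from h import *
goal([.583,.293,.03],-17.3)
o=robot.observe(); c=snap('wrist','w1.png'); he=np.array(c['hand_eye']); print(he.round(3),c['fx'],c['cx'],c['cy'])
t=snap('top','top2.png')
E
```

```text
t 1.6 p [0.5814 0.2969 0.1224] F [-0.1 -0.2  0.7] grip 0.0596 0.0
inc [-0.0034  0.0026  0.0924] [ 0.001 -0.001  0.008]
[[-0.     0.963  0.268  0.068]
 [ 1.     0.    -0.001 -0.001]
 [-0.001  0.268 -0.963 -0.118]
 [ 0.     0.     0.     1.   ]] 297.3186396354542 252.07226494222292 191.47276764076364
```

View pics/w1.png

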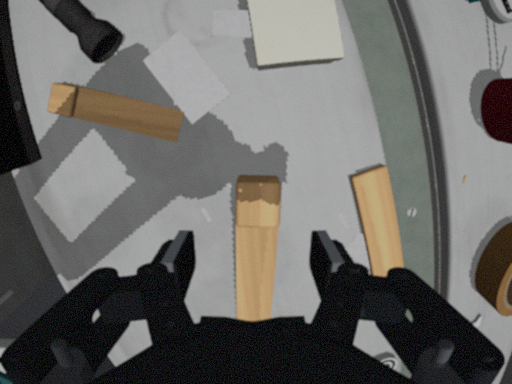

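The wrist view shows the wedge head's top face at roughly (238,185), (279,184), (279,227) and (236,226). The body runs down to about (255,320).

```bash
cat >> h.py <<'E'
def fish(c,p,R,u,v,z):
    he=np.array(c['hand_eye']); x,y=u-c['cx'],v-c['cy']; r=np.hypot(x,y); th=r/c['fx']
    d=np.array([np.sin(th)*x/r,-np.sin(th)*y/r,-np.cos(th)])
    d=R@(he[:3,:3]@d); o=np.array(p)+R@he[:3,3]; return o+d*(z-o[2])/d[2]
E
python3 - <<'E'
from h import *
c={k:v for k,v in np.load('pics/w1.png.npz').items()}; o=robot.observe(); 
P=[fish(c,o['ee_pos'],o['tool_rot'],u,v,.03) for u,v in [(239,185),(279,184),(279,227),(236,226)]]
print(np.round(P,4)); m=np.mean(P,0); print('head',m)
q=(fish(c,o['ee_pos'],o['tool_rot'],238,318,.0055)+fish(c,o['ee_pos'],o['tool_rot'],272,318,.0055))/2; print(q)
d=(q-m)[:2];print(np.degrees(np.arctan2(d[1],d[0])))
goal([m[0],m[1],.03],-17.3)
E
```

```text
[[0.5762 0.3134 0.03  ]
 [0.6043 0.3057 0.03  ]
 [0.5953 0.2731 0.03  ]
 [0.5642 0.2834 0.03  ]]
head [0.58500475 0.29389946 0.03      ]
[0.54667399 0.17325741 0.0055    ]
-107.626252271543
t 1.7 p [0.5815 0.2967 0.1222] F [ 0.  -0.2  1. ] grip 0.06 0.0
inc [-0.0018  0.0041  0.0922] [ 0.001 -0.001  0.008]
```

>>> jog_arm(increments="-0.002 0.003 0.03 0 0 0.01 0.7; -0.002 0.003 0.06 0 0 0.01 0.7; -0.002 0.003 0.08 0 0 0.01 0.7; -0.002 0.003 0.09 0 0 0.01 0.7; -0.002 0.003 0.09 0 0 0.01 0.7")

```text
clock: 2.2
ee_pos: [0.583, 0.293, 0.0297]
tool_rot: [[0.301, 0.954, -0.003], [0.954, -0.301, -0.001], [-0.002, -0.003, -1.0]]
force: [-0.4, 0.3, 0.1]
grip_width: 0.0598
grip_force: 0.0
```

>>> jog_arm(increments="0 0 0 0 0 0 0.3; 0 0 0 0 0 0 0.3; 0 0 0 0 0 0 0.3; 0 0 0 0 0 0 0.3; 0 0 0 0 0 0 0.3")

```text
clock: 2.7
ee_pos: [0.5856, 0.2938, 0.0338]
tool_rot: [[0.301, 0.954, 0.004], [0.954, -0.301, 0.002], [0.003, 0.003, -1.0]]
force: [1.0, 0.4, 6.2]
grip_width: 0.0329
grip_force: 62.6
```

>>> jog_arm(increments="0 0 -0.01 0 0 0 0.3; 0 0 -0.02 0 0 0 0.3; 0 0 -0.03 0 0 0 0.3; 0 0 -0.03 0 0 0 0.3; 0 0 -0.03 0 0 0 0.3")

```text
clock: 3.2
ee_pos: [0.5844, 0.2932, 0.0618]
tool_rot: [[0.301, 0.954, 0.001], [0.954, -0.301, 0.0], [0.001, 0.001, -1.0]]
force: [-0.9, 0.4, -2.1]
grip_width: 0.0332
grip_force: 61.8
```

```bash
python3 -c "
from h import *
goal([.4635,.1868,.06],13.6)"
```

```text
t 3.2 p [0.5844 0.2932 0.0618] F [-0.9  0.4 -2.1] grip 0.0332 61.8
inc [-0.1379 -0.0832  0.0017] [ 0.001 -0.    -0.543]
```

>>> jog_arm(increments="-0.028 -0.017 0 0 0 -0.109 0.3; -0.056 -0.034 0 0 0 -0.218 0.3; -0.084 -0.05 0 0 0 -0.327 0.3; -0.112 -0.067 0 0 0 -0.436 0.3; -0.138 -0.083 0 0 0 -0.543 0.3")

```text
clock: 3.7
ee_pos: [0.4618, 0.1855, 0.0605]
tool_rot: [[-0.239, 0.971, -0.002], [0.971, 0.239, -0.001], [-0.0, -0.002, -1.0]]
force: [1.2, -0.8, -1.6]
grip_width: 0.0325
grip_force: 61.9
```

>>> jog_arm(increments="0 0 0 0 0 0 0.3; 0 0 0 0 0 0 0.3; 0 0 0 0 0 0 0.3; 0 0 0 0 0 0 0.3; 0 0 0 0 0 0 0.3")

```text
clock: 4.2
ee_pos: [0.4642, 0.1871, 0.0614]
tool_rot: [[-0.235, 0.972, 0.0], [0.972, 0.235, 0.0], [0.0, 0.0, -1.0]]
force: [-0.0, -0.1, -3.0]
grip_width: 0.0326
grip_force: 61.7
```

```bash
python3 - <<'E'
from h import *
goal([.4635,.1868,.032],13.6)
ims=[]
for n,b in(('top',(165,235,235,365)),('scene',(150,290,190,380))):
    c=snap(n,n+'3.png'); ims.append(cv2.resize(c['color'][b[0]:b[1],b[2]:b[3],::-1],(400*1,int(400*(b[1]-b[0])/(b[3]-b[2]))),interpolation=cv2.INTER_CUBIC))
cv2.imwrite('pics/m3.png',cv2.vconcat(ims)); print([i.shape for i in ims])
E
```

```text
t 4.2 p [0.4642 0.1871 0.0614] F [-0.  -0.1 -3. ] grip 0.0326 61.7
inc [-0.0001 -0.0007  0.0294] [ 0. -0. -0.]
[(215, 400, 3), (294, 400, 3)]
```

View pics/m3.png

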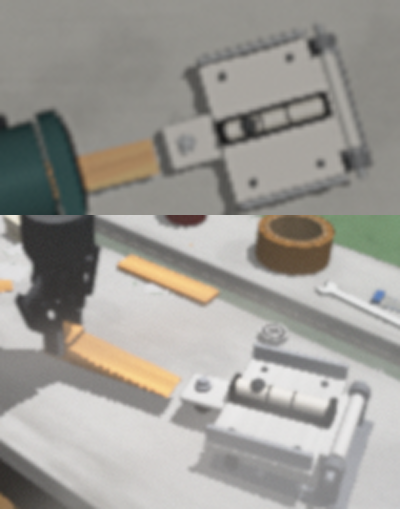

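The top crop shows the wedge lined up with the lug: thin-end corners (155,140) and (158,177), nut (186,144). I'll check the sideways offset.

```bash
python3 - <<'E'
from h import *
c={k:v for k,v in np.load('pics/top3.png.npz').items()}
k=400/130
T=lambda x,y,z:px2w(c,235+(x+.5)/k-.5,165+(y+.5)/k-.5,z)
d=np.array([.235,-.972]); n=np.array([.972,.235]); f=np.array([.503,.0235])
for nm,p in dict(a=T(155,140,.029),b=T(158,177,.029),nut=T(186,144,.048),lev0=T(218,130,.065),lev1=T(328,104,.065)).items(): print(nm,p.round(4),'along',(p[:2]-f)@d,'lat',(p[:2]-f)@n)
E
```

```text
a [0.5095 0.0521 0.029 ] along -0.026271633984452362 lat 0.013033082572527853
b [0.4744 0.0501 0.029 ] along -0.03257720356575097 lat -0.021544595558016712
nut [0.5044 0.0243 0.048 ] along -0.0004760581253908338 lat 0.0015580014385401558
lev0 [ 0.5161 -0.0042  0.065 ] along 0.030014484556389196 lat 0.0062530996107467525
lev1 [ 0.5384 -0.1065  0.065 ] along 0.1346690006360921 lat 0.003866144356706513
```

>>> jog_arm(increments="0 0.004 0.01 0 0 0 0.3; 0 0.004 0.018 0 0 0 0.3; 0 0.004 0.023 0 0 0 0.3; 0 0.004 0.026 0 0 0 0.3; 0 0.004 0.027 0 0 0 0.3")

```text
clock: 4.8
ee_pos: [0.4671, 0.1874, 0.0338]
tool_rot: [[-0.235, 0.972, -0.001], [0.972, 0.235, -0.0], [0.0, -0.001, -1.0]]
force: [-0.0, -0.0, -2.4]
grip_width: 0.0327
grip_force: 61.8
```

>>> jog_arm(increments="0 0 0 0 0 0 0.3; 0 0 0 0 0 0 0.3; 0 0 0 0 0 0 0.3; 0 0 0 0 0 0 0.3; 0 0 0 0 0 0 0.3")

```text
clock: 5.3
ee_pos: [0.4675, 0.1875, 0.0345]
tool_rot: [[-0.235, 0.972, 0.0], [0.972, 0.235, 0.0], [0.0, 0.0, -1.0]]
force: [0.0, 1.1, -1.6]
grip_width: 0.0328
grip_force: 61.8
```

>>> jog_arm(increments="0 0 0.0015 0 0 0 0.3; -0.01 0 0.0015 0 0 0 0.3; -0.02 0 0.0015 0 0 0 0.3; -0.03 0 0.0015 0 0 0 0.3; -0.04 0 0.0015 0 0 0 0.3")

```text
clock: 5.8
ee_pos: [0.4777, 0.1482, 0.0337]
tool_rot: [[-0.234, 0.972, 0.002], [0.972, 0.234, 0.001], [0.001, 0.002, -1.0]]
force: [0.0, 3.3, 4.8]
grip_width: 0.0328
grip_force: 62.5
```

>>> jog_arm(increments="-0.01 0 0 0 0 0 0.3; -0.02 0 0 0 0 0 0.3; -0.03 0 0 0 0 0 0.3; -0.035 0 0 0 0 0 0.3; -0.04 0 0 0 0 0 0.3")

```text
clock: 6.3
ee_pos: [0.4863, 0.1119, 0.0338]
tool_rot: [[-0.234, 0.972, 0.0], [0.972, 0.234, 0.007], [0.007, 0.002, -1.0]]
force: [-3.5, 12.3, 6.3]
grip_width: 0.0324
grip_force: 62.8
```

```bash
python3 - <<'E'
from h import *
o=robot.observe(); goal([.503-.235*.138,.0235+.972*.138,.034],13.6)
ims=[]
for n,b in(('top',(165,235,235,365)),('scene',(190,270,270,370))):
    c=snap(n,n+'4.png'); ims.append(cv2.resize(c['color'][b[0]:b[1],b[2]:b[3],::-1],(500,int(500*(b[1]-b[0])/(b[3]-b[2]))),interpolation=cv2.INTER_CUBIC)[:330])
cv2.imwrite('pics/m4.png',cv2.vconcat(ims)); print([i.shape for i in ims])
E
```

```text
t 6.3 p [0.4863 0.1119 0.0338] F [-3.5 12.3  6.3] grip 0.0324 62.8
inc [ 0.0481 -0.0046  0.0001] [ 0.002 -0.007 -0.001]
[(269, 500, 3), (330, 500, 3)]
```

View pics/m4.png

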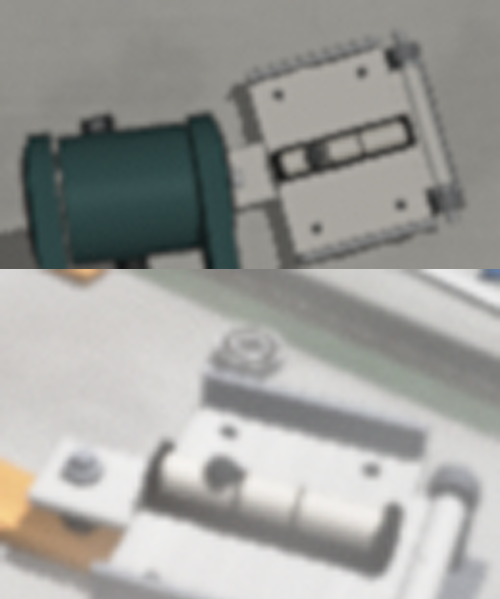

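```bash
cat >> h.py <<'E'
D=np.array([.235,-.972,0]); F0=np.array([.5045,.0238,0])
def model(c,s):
    h=s/2.57; th=h/.15; xb=-(.150-.0824)+s; zb=.022   # th<0: foot low
    p=F0+D*(.15+xb*np.cos(th)+zb*np.sin(th)); p[2]=.044+zb*np.cos(th)-xb*np.sin(th)
    return np.array(w2px(c,p))
def blob(c):
    a,b=model(c,-.025),model(c,.018); g=cv2.cvtColor(c['color'],cv2.COLOR_RGB2GRAY).astype(float)
    k=8; u0,v0=np.minimum(a,b).astype(int)-6; u1,v1=np.maximum(a,b).astype(int)+7
    r=cv2.GaussianBlur(cv2.resize(g[v0:v1,u0:u1],None,fx=k,fy=k,interpolation=cv2.INTER_CUBIC),(0,0),10)
    L=np.linspace(-.03,.02,101); P=np.array([model(c,s) for s in L])
    best=None
    for off in range(-8,9):   # search across the axis too
        n=np.array([-(b-a)[1],(b-a)[0]])/np.linalg.norm(b-a)
        Q=((P+n*off*.4-[u0,v0])+.5)*k-.5
        val=cv2.remap(r.astype(np.float32),Q[:,0].astype(np.float32)[None],Q[:,1].astype(np.float32)[None],cv2.INTER_LINEAR,borderMode=cv2.BORDER_REPLICATE)[0]
        i=val.argmin()
        if best is None or val[i]<best[0]: best=(val[i],off*.4,L[i],val)
    return best
def at(c,off):
    return
E
python3 - <<'E'
from h import *
for f in ['top1','top3','top4','scene1','scene3','scene4']:
    c={k:v for k,v in np.load(f'pics/{f}.png.npz').items()}
    b=blob(c); print(f,b[:3],model(c,-.025).round(1),model(c,0).round(1)); print(b[3][::4].round().astype(int))
E
```

```text
top1 (np.float32(58.948032), 0.8, np.float64(-0.023)) [314.6 206.3] [323.8 203.9]
[103  85  70  60  59  66  77  89 101 110 118 125 131 134 136 136 135 134
 130 124 119 116 118 123 128 132]
top3 (np.float32(60.604767), 0.8, np.float64(-0.023)) [314.6 206.3] [323.8 203.9]
[106  87  71  62  61  68  80  93 104 113 122 129 136 139 141 141 140 139
 135 129 123 120 122 127 133 136]
top4 (np.float32(60.56473), 0.8, np.float64(-0.019999999999999997)) [314.6 206.3] [323.8 203.9]
[127 111  92  75  64  61  63  70  80  92 105 118 129 136 140 140 140 139
 136 132 126 122 123 127 132 136]
scene1 (np.float32(102.393326), -1.2000000000000002, np.float64(-0.0225)) [310.1 232.4] [322.3 234.1]
[166 140 118 105 103 108 122 141 158 168 174 185 198 208 212 213 213 213
 212 208 201 191 186 191 201 207]
scene3 (np.float32(116.85718), -1.2000000000000002, np.float64(-0.0225)) [310.1 232.4] [322.3 234.1]
[187 159 134 120 117 124 139 160 179 190 197 207 220 228 231 232 232 232
 231 229 223 214 209 214 222 228]
scene4 (np.float32(118.873535), -2.0, np.float64(-0.0185)) [310.1 232.4] [322.3 234.1]
[224 210 185 155 132 121 119 123 130 143 165 192 216 230 235 236 236 236
 236 234 230 223 219 222 228 232]
```

>>> jog_arm(increments="-0.006 0 0 0 0 0 0.3; -0.012 0 0 0 0 0 0.3; -0.018 0 0 0 0 0 0.3; -0.024 0 0 0 0 0 0.3; -0.028 0 0 0 0 0 0.3")

```text
clock: 6.9
ee_pos: [0.4928, 0.0847, 0.0337]
tool_rot: [[-0.234, 0.972, 0.0], [0.972, 0.234, 0.007], [0.006, 0.002, -1.0]]
force: [-2.4, 11.9, 7.5]
grip_width: 0.0332
grip_force: 62.9
```

>>> jog_arm(increments="0 0 0 0 0 0 0.3; 0 0 0 0 0 0 0.3; 0 0 0 0 0 0 0.3; 0 0 0 0 0 0 0.3; 0 0 0 0 0 0 0.3")

```text
clock: 7.4
ee_pos: [0.4931, 0.0833, 0.0338]
tool_rot: [[-0.234, 0.972, 0.001], [0.972, 0.234, 0.003], [0.003, 0.002, -1.0]]
force: [-2.0, 7.4, 6.7]
grip_width: 0.0326
grip_force: 62.8
```

>>> jog_arm(increments="0 0 0 0 0 0 0.3; 0 0 0 0 0 0 0.3; 0 0 0 0 0 0 0.3; 0 0 0 0 0 0 0.3; 0 0 0 0 0 0 0.3")

```text
clock: 7.9
ee_pos: [0.4931, 0.0833, 0.0338]
tool_rot: [[-0.234, 0.972, 0.001], [0.972, 0.234, 0.003], [0.003, 0.002, -1.0]]
force: [-1.3, 7.5, 6.3]
grip_width: 0.0325
grip_force: 62.8
```

```bash
cat > m.py <<'E'
from h import *
import sys
for n in('top','scene'):
    c=snap(n,n+sys.argv[1]+'.png'); b=blob(c); print(n,b[:3],b[3][::4].round().astype(int))
goal(F0-D*.138,13.6)
E
python3 m.py 5
```

```text
top (np.float32(55.793118), 0.8, np.float64(-0.0024999999999999988)) [143 143 143 143 143 143 141 137 129 115  97  79  65  58  56  60  69  84
 100 113 119 120 121 124 129 134]
scene (np.float32(110.92375), 3.2, np.float64(-0.03)) [111 114 118 122 126 129 132 134 134 133 134 138 142 145 147 150 154 160
 166 168 166 161 160 164 172 177]
t 8.0 p [0.4931 0.0833 0.0338] F [-1.5  6.9  5.9] grip 0.0329 62.8
inc [ 0.0774 -0.003   0.034 ] [ 0.002 -0.003 -0.001]
```

```bash
python3 - <<'E'
import cv2
a=cv2.imread('pics/scene5.png')[200:270,270:370]; b=cv2.imread('pics/top5.png')[185:225,295:355]
cv2.imwrite('pics/m5.png',cv2.vconcat([cv2.resize(a,(400,280),interpolation=cv2.INTER_CUBIC),cv2.resize(b,(400,266),interpolation=cv2.INTER_CUBIC)]))
E
```

```text
(no output)
```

View pics/m5.png

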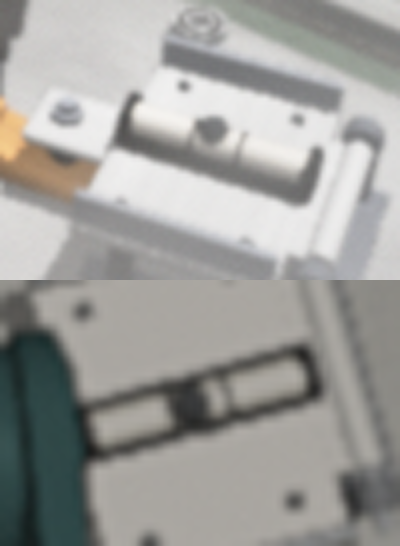

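The ball sits by the foot-side line: about x=189 in the top crop, between lines near 175 and 226. That is roughly -5 mm, so I'll push another 9 mm.

>>> jog_arm(increments="-0.002 0 0 0 0 0 0.3; -0.004 0 0 0 0 0 0.3; -0.006 0 0 0 0 0 0.3; -0.008 0 0 0 0 0 0.3; -0.009 0 0 0 0 0 0.3")

```text
clock: 8.5
ee_pos: [0.4949, 0.076, 0.0338]
tool_rot: [[-0.234, 0.972, 0.0], [0.972, 0.234, 0.006], [0.006, 0.002, -1.0]]
force: [-3.2, 10.5, 7.5]
grip_width: 0.033
grip_force: 62.8
```

>>> jog_arm(increments="0 0 0 0 0 0 0.3; 0 0 0 0 0 0 0.3; 0 0 0 0 0 0 0.3; 0 0 0 0 0 0 0.3; 0 0 0 0 0 0 0.3")

```text
clock: 9.0
ee_pos: [0.4949, 0.0757, 0.0337]
tool_rot: [[-0.234, 0.972, 0.0], [0.972, 0.234, 0.006], [0.005, 0.002, -1.0]]
force: [-2.2, 9.3, 7.6]
grip_width: 0.033
grip_force: 62.9
```

>>> jog_arm(increments="0 0 0 0 0 0 0.3; 0 0 0 0 0 0 0.3; 0 0 0 0 0 0 0.3; 0 0 0 0 0 0 0.3; 0 0 0 0 0 0 0.3")

```text
clock: 9.5
ee_pos: [0.4949, 0.0757, 0.0338]
tool_rot: [[-0.234, 0.972, 0.0], [0.972, 0.234, 0.006], [0.005, 0.002, -1.0]]
force: [-2.8, 9.9, 7.2]
grip_width: 0.0329
grip_force: 62.9
```

>>> jog_arm(increments="0 0 0 0 0 0 0.5; 0 0 0 0 0 0 0.6; 0 0 0 0 0 0 0.6; 0 0 0 0 0 0 0.6; 0 0 0 0 0 0 0.6")

```text
clock: 10.0
ee_pos: [0.4948, 0.0733, 0.0326]
tool_rot: [[-0.234, 0.972, -0.0], [0.972, 0.234, -0.0], [-0.0, -0.001, -1.0]]
force: [0.0, -0.2, -1.2]
grip_width: 0.0514
grip_force: 0.0
```

>>> jog_arm(increments="0 0 0 0 0 0 0.6; 0 0 0 0 0 0 0.6; 0 0 0 0 0 0 0.6; 0 0 0 0 0 0 0.6; 0 0 0 0 0 0 0.6")

```text
clock: 10.5
ee_pos: [0.4949, 0.0738, 0.0329]
tool_rot: [[-0.235, 0.972, 0.0], [0.972, 0.235, 0.0], [0.0, 0.0, -1.0]]
force: [0.5, -0.6, -0.6]
grip_width: 0.051
grip_force: 0.0
```

```bash
sed -i 's/range(-8,9)/range(-7,5)/' h.py; python3 m.py 6
```

```text
top (np.float32(59.507523), 1.2000000000000002, np.float64(0.0020000000000000018)) [130 134 135 135 134 134 133 131 126 120 112 104  96  85  73  63  60  63
  71  81  90  98 104 111 119 124]
scene (np.float32(125.97828), -1.6, np.float64(0.0030000000000000027)) [204 208 212 216 219 222 224 224 220 211 203 201 199 185 161 139 127 127
 134 151 174 193 203 211 221 230]
t 10.6 p [0.4949 0.0738 0.0329] F [-0.6  0.1 -0.4] grip 0.0516 0.0
inc [ 0.0871 -0.0024  0.0329] [ 0. -0. -0.]
```

>>> jog_arm(increments="0 0 -0.01 0 0 0 0.6; 0 0 -0.03 0 0 0 0.6; 0 0 -0.06 0 0 0 0.6; 0 0 -0.1 0 0 0 0.6; 0 0 -0.14 0 0 0 0.6")

```text
clock: 11.1
ee_pos: [0.4945, 0.0738, 0.1747]
tool_rot: [[-0.235, 0.972, -0.0], [0.972, 0.235, 0.0], [0.0, -0.0, -1.0]]
force: [0.9, 0.7, -0.6]
grip_width: 0.0512
grip_force: 0.0
```

>>> jog_arm(increments="0.05 0 -0.03 0 0 0 0.6; 0.1 0 -0.05 0 0 0 0.6; 0.15 0 -0.05 0 0 0 0.6; 0.2 0 -0.05 0 0 0 0.6; 0.2 0 -0.05 0 0 0 0.6")

```text
clock: 11.6
ee_pos: [0.4464, 0.2724, 0.2243]
tool_rot: [[-0.24, 0.971, 0.001], [0.971, 0.24, 0.003], [0.003, 0.002, -1.0]]
force: [0.6, -0.3, -0.5]
grip_width: 0.0514
grip_force: 0.0
```

```bash
python3 m.py 7; python3 - <<'E'
import cv2
a=cv2.imread('pics/scene7.png')[200:270,270:370]; b=cv2.imread('pics/top7.png')[175:235,265:355]
cv2.imwrite('pics/m7.png',cv2.vconcat([cv2.resize(a,(450,315),interpolation=cv2.INTER_CUBIC),cv2.resize(b,(450,270),interpolation=cv2.INTER_CUBIC)]))
E
```

```text
top (np.float32(60.073257), 1.2000000000000002, np.float64(0.0020000000000000018)) [136 136 136 135 135 135 134 132 127 120 112 105  96  86  74  64  60  63
  71  82  91  98 104 112 119 125]
scene (np.float32(112.55443), -1.6, np.float64(0.0030000000000000027)) [186 191 195 198 202 204 207 207 203 193 183 179 175 163 142 123 114 113
 120 135 155 172 182 190 202 213]
t 11.7 p [0.4473 0.2696 0.2234] F [-0.1 -0.5 -0.6] grip 0.0512 0.0
inc [-0.1144 -0.0027  0.2234] [0.001 0.    0.003]
```

View pics/m7.png

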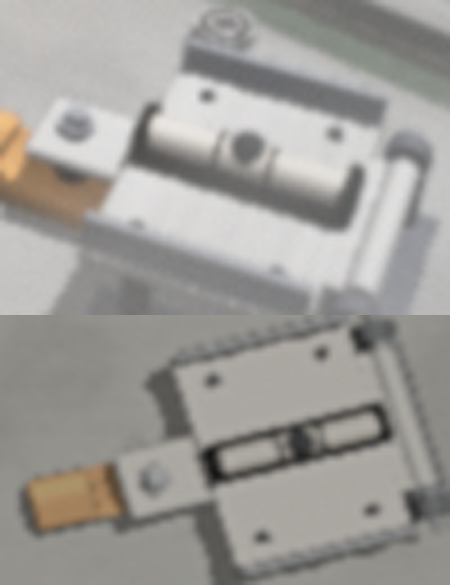

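The ball is centred: x≈302 in the top crop, between lines at about 283 and 322. The wedge is under the foot and the arm is clear.

```bash
python3 -c "
from station import robot
print(robot.close_job())"
```

```text
the job is handed in; nothing more can be done
None
```

The job is handed in with the ball resting centred between the two lines, the wedge flat under the screw foot carrying the bed, and the arm clear; the hand-in returned no verdict.

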